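Find the latched channel key on a stirrer control box and release it

ROBOT

A 7-joint arm with a two-finger parallel gripper is mounted at the origin on a cart in front of the work surface, level with it; the furniture and walls round the work are solid. World frame = base frame: x ahead of the robot, y to its left, z up, the work surface at z = 0. Lengths are in m, angles in rad, forces in N, time in s.
With the tool pointing down it reaches from about 0.425 to 0.875 m from the base axis. Payload 8.4 kg.
Tool frame: the origin (TCP) lies between the finger pads; the fingertips stand 8 mm ahead of it and the grasp point (between the pads) lies 11 mm behind it; x points along the fingers, z is the direction in which the jaws open and shut, and the axes are right-handed (so a half turn about x gives the same grasp; the last joint's range is limited). The gripper opens to 85 mm and grips with 20 to 120 N. Pads are 22 mm wide; open, the fingers measure 114 mm over their backs; the gripper's body (76 mm by 85 mm) begins 54 mm behind the grasp point. The pads swing forward as they close: fully open they stand 13 mm farther back than shut.
Start: joints at [1.116, 0.333, 0.04, 1.465, -0.013, 1.343, -0.059], TCP at [0.226, -0.609, 0.239] pointing down, gripper open.
Joint ranges: [-2.58, 2.58], [-0.38, 2.09], [-1.3, 1.39], [0.25, 2.4], [-1.5, 4.64], [0.08, 2.09], [-2.65, 2.65]. Speed limits (rad/s): [2.22, 2.22, 2.79, 2.79, 3.14, 3.14, 3.14].

INTERFACE

Orientations are given as a rotation vector (axis times angle).
In Python, from station import env, cams gives the robot as it stands.
- The arm moves only by the shell command python3 -m handwheel 'ROWS' [FORCE]. ROWS is JSON, a list of rows, each a list of 7 numbers: the shift along the tool's x, y, z in mm, then the turn, a rotation vector about the tool's x, y, z in rad, then the finger opening in mm, from 0 to 85.4. A call has 1 to 5 rows; each row shifts and turns the pose as measured when the row begins, along the tool's axes as they then stand; what a row does not reach is not made up. A row lasts 1/8 s, in which the tool goes at most 62.5 mm and 10.7 degrees, less where a joint would pass 70% of its speed; a pose out of reach is approached as far as the arm can. A call is refused whole if a number of a shift passes 62.5 or a number of a turn 0.188, either way. A call with a gripper value outside its range is refused whole. The fingers move at their own pace and stop on an object; FORCE is the grip in N (left out, the last holds). Time passes only in rows, so rows that do not move let the fingers close. It gives the time, the measured TCP pose, the force and the opening at its end, in the units of the state.
- env.state(): the state, without advancing time (a new reading comes with each control period).
- cams.grab_frame(name): name is "scene" or "top"; returns the picture (384x512x3 uint8, red, green, blue); there is no depth.
- cams.get_calibration(name): a dict with "camera_matrix" (3x3 intrinsics, pixels), "D" ([k1, k2, p1, p2, k3] as OpenCV has them; the pictures are not rectified), "cam_to_world" (4x4, takes a point from camera to world coordinates). Camera axes: x right, y down, z forward; pixel columns grow to the right and rows downward; lengths in m; the calibration is good to about 2 mm. A picture is of the moment at which its call begins. get_calibration takes no time and is no camera call.
- env.sign_off(): hands the job in, once; it reports no verdict.
Trained networks look in the newest picture that a camera, given by its name, has taken for a name from the list of things; names that differ only in an ending like _2 or _b are one class to them, and where a whole thing is asked for, a point or a joint stands for the part that bears it (a point fixed in the world has none). Each returns a list of dicts, best first, with "confidence" (0 to 1); they miss things now and then, are a little off and sometimes report something else, mostly with a low value. They report only what shows in the picture. A call takes as long as a camera call.
- cams.look_for(camera, label): "rect" ([left, top, width, height] in pixels, round what is visible of it).
- cams.pinpoint(camera, label): "position" ([column, row] in pixels: a listed point, or the origin of a listed thing).
The state is a dict: "time_s": time; "q": joint angles; "joint_vel": joint speeds; "joint_efforts": joint torques, N m; "eef_pos": TCP position; "eef_rot": TCP orientation; "force": force on the tool from outside, world axes, zero at the start; "moment": the same for the moment, N m; "width": opening from 0.0 (shut) to 1.0 (fully open).
Only numpy, scipy, OpenCV 4.12 (cv2) and the standard library are available. Lean on these libraries where they do the work, as an engineer would, in place of code of your own. Each camera call takes 0.05 s, during which the arm holds its last target.

TASK

One of the four identical push-push keys on the white control box is latched down. Tap every key lightly with a fingertip, one after another from the left end of the row (as the robot sees it) to the right end, to feel which one it is; once all four have been tapped, press the latched key right in and let go so that it springs up level with the others. Do not push in any key that is up, do not push hard on the box, leave the small things round it where they are, and finish clear of everything.

Things in the scene. Friction and masses are not known exactly. Their poses are not given: they have to be found in the camera images.
- controller: white control box fixed to the bench, 100 x 240 mm in plan, deck (top face) 58 mm above the bench. Origin: centre of its underside, on the bench top. Its y axis runs along the row of keys towards the left end, x points to the back, away from the robot, z up; it may be turned by up to 0.2 rad. Pushing the box or a key with over 60 N is a failure.
- key_1: leftmost of four identical grey keys, cap 28 x 26 mm (box x, y), 52 mm apart. Origin: centre of the cap's top face; axes as the box's. Every key: up, its top is 74 mm above the bench (16 mm above the deck); latched, about 70 mm (4 mm lower). It moves straight down, to a hard stop 12 mm below the up height. One key, a different one each time, starts latched.
- key_2: second from the left of four identical grey keys, cap 28 x 26 mm (box x, y), 52 mm apart. Origin: centre of the cap's top face; axes as the box's. Every key: one that is up starts to move at about 3.6 N and needs 0.4 N more for each mm, 8.4 N at the stop; a latched one does not give below about 5 N.
- key_3: third from the left of four identical grey keys, cap 28 x 26 mm (box x, y), 52 mm apart. Origin: centre of the cap's top face; axes as the box's. Every key: pressed 10 mm or more below the up height (about 7.6 N) and let go, it changes state: a latched one springs up, one that is up latches.
- key_4: rightmost of four identical grey keys, cap 28 x 26 mm (box x, y), 52 mm apart. Origin: centre of the cap's top face; axes as the box's. Every key: a tap that lowers a key that is up by less than 5 mm is light enough; pushing it in by 8.5 mm is a failure.
- lab_timer: white digital timer lying on its back, 64 x 66 x 18 mm; loose bystander beside the box, leave it alone. Origin: centre of its underside.
- vial: clear vial with white cap, standing, diameter 29, 68 mm high; loose bystander beside the box, leave it alone. Origin: centre of its underside.
- dropper_bottle_1: white dropper bottle with red cap, standing, diameter 34, 86 mm high; loose bystander beside the box, leave it alone. Origin: centre of its underside.
- orange_cap: orange screw cap, diameter 34, 14 mm high; loose bystander beside the box, leave it alone. Origin: centre of its underside.
- pen_1: white and red marker pen lying down, 135 mm long, 17 mm thick; loose bystander beside the box, leave it alone. Origin: centre of its underside.
- tape_roll_2: small dark tape roll lying flat, diameter 53, 19 mm high; loose bystander beside the box, leave it alone. Origin: centre of its underside.

How it is judged:
On the way, in this order (a step that is already met when the one before it is completed fails the run):
1. key 1 from the left is tapped with the fingers (contact force between the fingers and key_1 above 0.3 N).
2. key 2 from the left is tapped with the fingers (contact force between the fingers and key_2 above 0.3 N).
3. key 3 from the left is tapped with the fingers (contact force between the fingers and key_3 above 0.3 N).
4. key 4 from the left is tapped with the fingers (contact force between the fingers and key_4 above 0.3 N).
5. the latched key has been released: all four keys are up (z of each of key_1, key_2, key_3, key_4 in the frame of controller above 0.072 m), for 0.2 s.
At the end, for the whole second after the job is handed in: All four keys are up again (top within 2 mm of the full height, 74 mm above the box's underside) (all of step 5); the robot touches nothing.
It fails at once if a key that was up is pushed in by more than 8.5 mm (distance of any of key_1, key_2, key_3, key_4 from where it was at the start of the episode above 0.0085 m).
It fails at once if a bystander is lifted or shifted by more than 12 mm (distance of any of lab_timer, vial, dropper_bottle_1, orange_cap, pen_1, tape_roll_2 from where it was at the start of the episode above 0.012 m).
It fails at once if the box or a key is pushed harder than 60 N (contact force between any of the fingers, the arm and controller above 60 N).
It also fails if it takes over 48 s, if anything falls off the work surface, if the arm or the gripper's body presses on something with over 40 N, if the wrist force passes 120 N, or if a joint passes its speed limit or range.

## Working session

There is one attempt and no reset: what is moved stays moved. The work goes in short steps, Python scripts to look and compute and a shell command to move; the robot and the scene stay as the last step left them, time stands still between calls to the robot, and variables do not carry over. Pictures are saved under pics/ and viewed, and the job is handed in when it is done.

```bash
ls; mkdir -p pics; python3 - <<'E'
from station import env,cams
import cv2
s=env.state();print({k:s[k] for k in('time_s','eef_pos','eef_rot','force','width')})
for n in('scene','top'):
    im=cams.grab_frame(n);cv2.imwrite(f'pics/{n}0.png',im[:,:,::-1])
    c=cams.get_calibration(n);print(n,c)
    for l in('controller','key_1'):
        print(l,cams.pinpoint(n,l))
print(env.state()['time_s'])
E
```

```text
pics
{'time_s': 0.0, 'eef_pos': array([ 0.22624915, -0.6088791 ,  0.2384052 ]), 'eef_rot': array([ 0.9441385 ,  1.3581993 , -0.94274869]), 'force': array([-0.43059765, -0.02307049,  0.41278974]), 'width': 1.0021583074103753}
scene {'camera_matrix': array([[469.5487412 ,   0.        , 259.78499707],
       [  0.        , 469.5487412 , 193.44050418],
       [  0.        ,   0.        ,   1.        ]]), 'D': array([0.03714955, 0.        , 0.        , 0.        , 0.        ]), 'cam_to_world': array([[ 0.55092245, -0.40791729,  0.72807138, -0.15351083],
       [-0.83415108, -0.24196299,  0.49562677, -0.56383496],
       [-0.0260084 , -0.88037344, -0.47356749,  0.5559403 ],
       [ 0.        ,  0.        ,  0.        ,  1.        ]])}
controller [{'position': [284.2, 253.7], 'confidence': 0.95}, {'position': [212.2, 234.8], 'confidence': 0.38}]
key_1 [{'position': [294.5, 230.1], 'confidence': 0.66}, {'position': [271.8, 224.5], 'confidence': 0.63}, {'position': [255.5, 209.4], 'confidence': 0.48}, {'position': [319.9, 238.0], 'confidence': 0.48}]
top {'camera_matrix': array([[380.42911617,   0.        , 251.85184454],
       [  0.        , 380.42911617, 190.43630601],
       [  0.        ,   0.        ,   1.        ]]), 'D': array([-0.0869627,  0.       ,  0.       ,  0.       ,  0.       ]), 'cam_to_world': array([[ 4.28358612e-03, -9.90488502e-01,  1.37528824e-01,
         4.36439220e-01],
       [-9.99676218e-01, -7.91974846e-04,  2.54329026e-02,
        -5.49642201e-02],
       [-2.50820783e-02, -1.37593239e-01, -9.90171192e-01,
         9.08980308e-01],
       [ 0.00000000e+00,  0.00000000e+00,  0.00000000e+00,
         1.00000000e+00]])}
controller [{'position': [311.8, 211.0], 'confidence': 0.88}]
key_1 [{'position': [300.4, 211.2], 'confidence': 0.73}, {'position': [325.4, 212.4], 'confidence': 0.65}, {'position': [350.7, 215.3], 'confidence': 0.64}, {'position': [278.2, 204.6], 'confidence': 0.59}]
0.3
```

View pics/scene0.png

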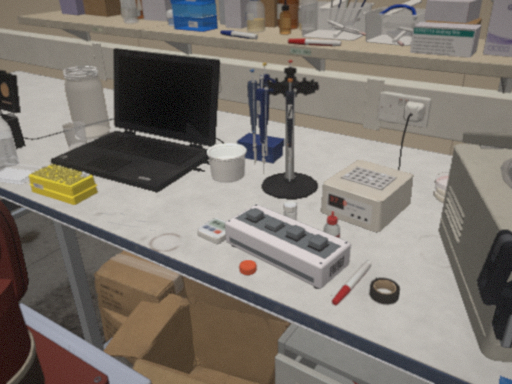

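View pics/top0.png

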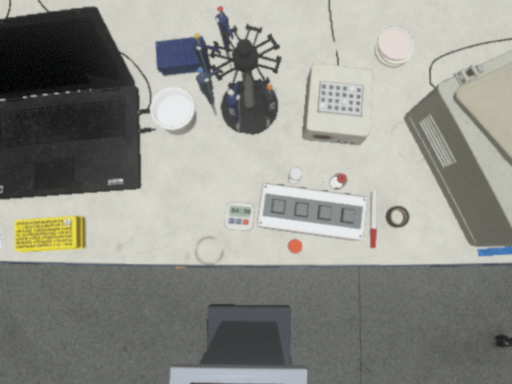

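```bash
cat > h.py <<'E'
from station import env,cams
import numpy as np,cv2
from scipy.spatial.transform import Rotation as R
def ray(n,uv,z):
    c=cams.get_calibration(n)
    p=cv2.undistortPoints(np.array([[uv]],float),c['camera_matrix'],c['D'])[0,0]
    T=c['cam_to_world'];d=T[:3,:3]@[p[0],p[1],1];o=T[:3,3]
    return o+d*(z-o[2])/d[2]
def st():
    s=env.state();print(s['time_s'],'pos',s['eef_pos'].round(4),'F',s['force'].round(2),'w',round(s['width'],2));print(R.from_rotvec(s['eef_rot']).as_matrix().round(3));return s
E
python3 - <<'E'
from h import *
for n,L in(('scene',[[255.5,209.4],[271.8,224.5],[294.5,230.1],[319.9,238]]),('top',[[278.2,204.6],[300.4,211.2],[325.4,212.4],[350.7,215.3]])):
    for u in L: print(n,u,ray(n,u,.073).round(4))
print(ray('top',[311.8,211],0),ray('scene',[284.2,253.7],0));st()
E
```

```text
scene [255.5, 209.4] [ 0.527  -0.0888  0.073 ]
scene [271.8, 224.5] [ 0.4952 -0.1482  0.073 ]
scene [294.5, 230.1] [ 0.5005 -0.1955  0.073 ]
scene [319.9, 238] [ 0.5014 -0.2484  0.073 ]
top [278.2, 204.6] [ 0.5211 -0.0917  0.073 ]
top [300.4, 211.2] [ 0.5065 -0.1405  0.073 ]
top [325.4, 212.4] [ 0.5039 -0.1955  0.073 ]
top [350.7, 215.3] [ 0.4975 -0.2511  0.073 ]
[ 0.51315844 -0.17523332  0.        ] [ 0.51267072 -0.16542776  0.        ]
0.3 pos [ 0.2263 -0.6092  0.239 ] F [0.01 0.38 0.66] w 0.99
[[-0.     0.937  0.348]
 [ 0.001  0.348 -0.937]
 [-1.    -0.    -0.001]]
```

```bash
python3 - <<'E'
from h import *
for n,(x0,y0,x1,y1) in(('top',(220,160,420,260)),('scene',(190,190,410,310))):
    im=cv2.imread(f'pics/{n}0.png')[y0:y1,x0:x1]
    cv2.imwrite(f'pics/{n}0z.png',cv2.resize(im,None,fx=3.6,fy=3.6,interpolation=cv2.INTER_CUBIC))
# box top via bright mask + minAreaRect
im=cv2.imread('pics/top0.png');r=cv2.getPerspectiveTransform
for z in (0.058,):
    # warp to metric plane 1mm/px: x 0.4..0.62, y -0.02..-0.34
    H=[];src=[];dst=[]
    xs=np.arange(.40,.62,.0005);ys=np.arange(0.02,-.36,-.0005)
    c=cams.get_calibration('top');T=np.linalg.inv(c['cam_to_world'])
    for z,nm in((.058,'58'),(.074,'74')):
        P=np.array([[x,y,z] for x in xs[::-1] for y in ys])
        uv=cv2.projectPoints(P,cv2.Rodrigues(T[:3,:3])[0],T[:3,3],c['camera_matrix'],c['D'])[0].reshape(len(xs),len(ys),2).astype(np.float32)
        w=cv2.remap(im,uv[...,0],uv[...,1],cv2.INTER_CUBIC);cv2.imwrite(f'pics/w{nm}.png',w);print(w.shape)
        g=cv2.cvtColor(w,cv2.COLOR_BGR2GRAY)
        m=(g<150).astype(np.uint8)
        k,_=cv2.findContours(m,cv2.RETR_EXTERNAL,cv2.CHAIN_APPROX_NONE)
        for q in k:
            if cv2.contourArea(q)>8000:
                (cx,cy),sz,a=cv2.minAreaRect(q);print(nm,xs[::-1][int(cy)],ys[int(cx)],np.array(sz)/2,a)
E
```

```text
(440, 760, 3)
58 0.5090000000000001 -0.16900000000000018 [216.34294128  47.42938995] 7.714227676391602
(440, 760, 3)
74 0.5080000000000001 -0.16650000000000018 [212.38710022  46.38946533] 7.594642639160156
```

View pics/w74.png

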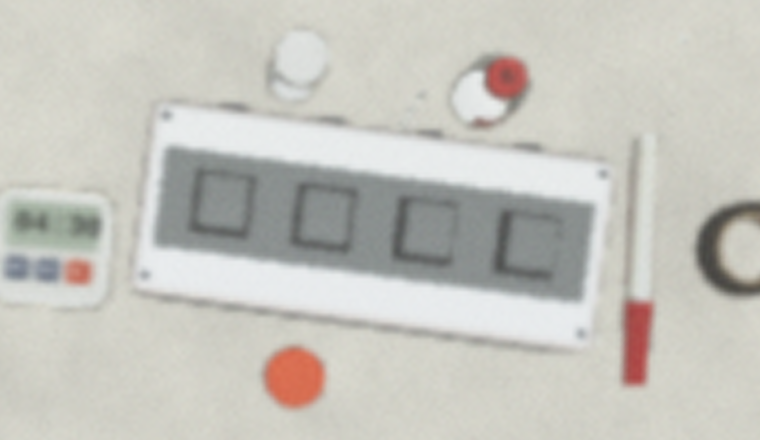

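View pics/scene0z.png

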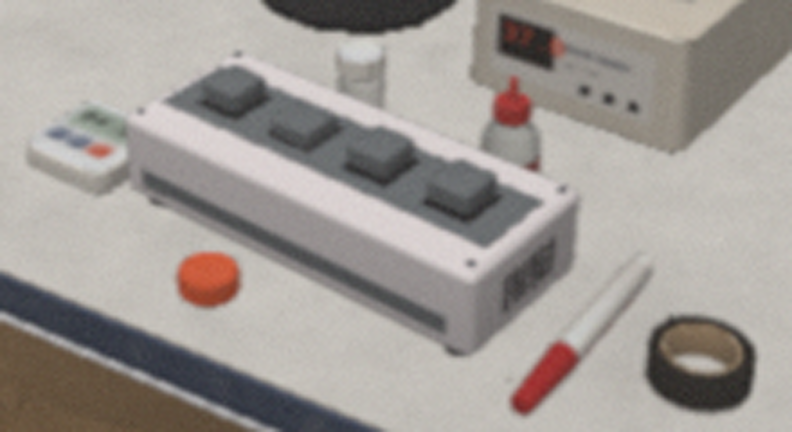

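The top view shows the box, turned about -0.134 rad, with the keys at about (0.5185,-0.091), (0.5115,-0.142), (0.5045,-0.194) and (0.4975,-0.245). In the scene crop key 2, at (305,125), looks lower than the others. I'll approach above the clutter with the fingers shut.

```bash
python3 -m handwheel '[[0,30,-36,0,0,0,0],[0,30,-36,0,0,0,0],[0,30,-36,0,0,0,0],[0,30,-36,0,0,0,0],[0,30,-36,0,0,0,0]]' 30; python3 -c "
from h import *
st()"
```

```text
time_s: 0.92
eef_pos: [0.3044, -0.3846, 0.2377]
eef_rot: [0.947, 1.356, -0.948]
force: [-0.2, 0.3, 0.3]
width: -0.002
0.925 pos [ 0.3044 -0.3846  0.2377] F [-0.23  0.33  0.31] w -0.0
[[-0.002  0.939  0.343]
 [ 0.     0.343 -0.939]
 [-1.    -0.001 -0.001]]
```

```bash
python3 -m handwheel '[[0,46,-31,0,0,0,0],[0,46,-31,0,0,0,0],[0,46,-31,0,0,0,0],[0,46,-31,0,0,0,0],[0,46,-31,0.1,0,0,0]]'; python3 -m handwheel '[[0,0,0,0.13,0,0,0],[0,0,0,0.13,0,0,0],[0,0,0,0.13,0,0,0]]'; cat >> h.py <<'E'
def to(p):
    s=st();print('tool shift mm',((R.from_rotvec(s['eef_rot']).as_matrix().T@(np.array(p)-s['eef_pos']))*1000).round(1))
    M=R.from_rotvec(s['eef_rot']).as_matrix();c,n=np.cos(-.134),np.sin(-.134)
    G=np.array([[0,c,n],[0,n,-c],[-1,0,0]]);print('turn',R.from_matrix(M.T@G).as_rotvec().round(3))
E
python3 -c "
from h import *
to([.5185,-.0907,.15])"
```

```text
time_s: 1.55
eef_pos: [0.4704, -0.1533, 0.2388]
eef_rot: [1.025, 1.312, -1.028]
force: [1.0, -0.3, 0.4]
width: -0.001
time_s: 1.92
eef_pos: [0.473, -0.1476, 0.2391]
eef_rot: [1.317, 1.132, -1.316]
force: [0.3, 0.1, -0.8]
width: 0.0
1.925 pos [ 0.473  -0.1476  0.2391] F [ 0.26  0.12 -0.78] w 0.0
[[ 0.002  0.989 -0.147]
 [-0.002 -0.147 -0.989]
 [-1.     0.003  0.002]]
tool shift mm [ 89.   36.4 -63.1]
turn [-0.014  0.002 -0.003]
```

```bash
python3 -m handwheel '[[0,18,-32,-0.014,0,0,0],[0,18,-32,0,0,0,0],[40,0,0,0,0,0,0],[40,0,0,0,0,0,0],[0,0,0,0,0,0,0]]';python3 - <<'E'
from h import *
to([.5185,-.0907,.09])
im=cams.grab_frame('scene');cv2.imwrite('pics/s1.png',cv2.resize(im[150:330,160:420,::-1],None,fx=3,fy=3,interpolation=2))
im=cams.grab_frame('top');cv2.imwrite('pics/t1.png',cv2.resize(im[140:270,200:420,::-1],None,fx=3.5,fy=3.5,interpolation=2))
E
```

```text
time_s: 2.55
eef_pos: [0.5199, -0.0879, 0.1584]
eef_rot: [1.31, 1.136, -1.306]
force: [0.1, -0.2, -0.9]
width: -0.004
2.55 pos [ 0.5199 -0.0879  0.1584] F [ 0.12 -0.19 -0.95] w -0.0
[[ 0.005  0.991 -0.136]
 [-0.003 -0.136 -0.991]
 [-1.     0.005  0.002]]
tool shift mm [68.4 -1.3  2.8]
turn [-0.003  0.002 -0.005]
```

View pics/s1.png

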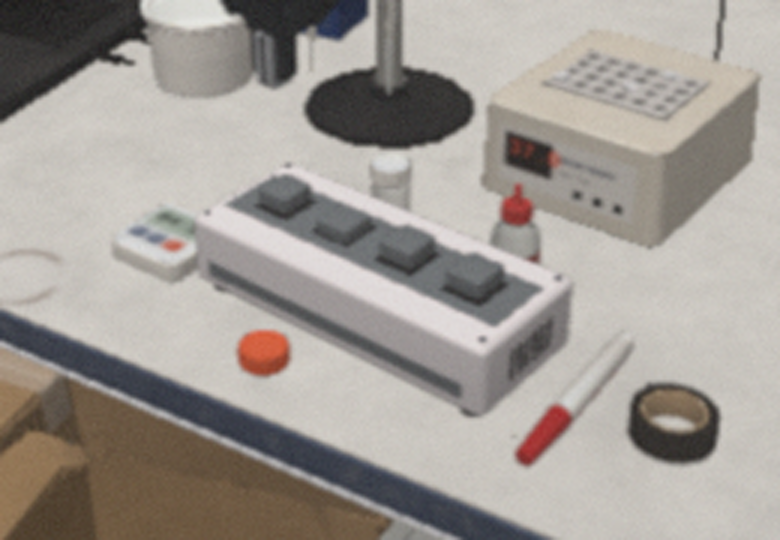

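View pics/t1.png

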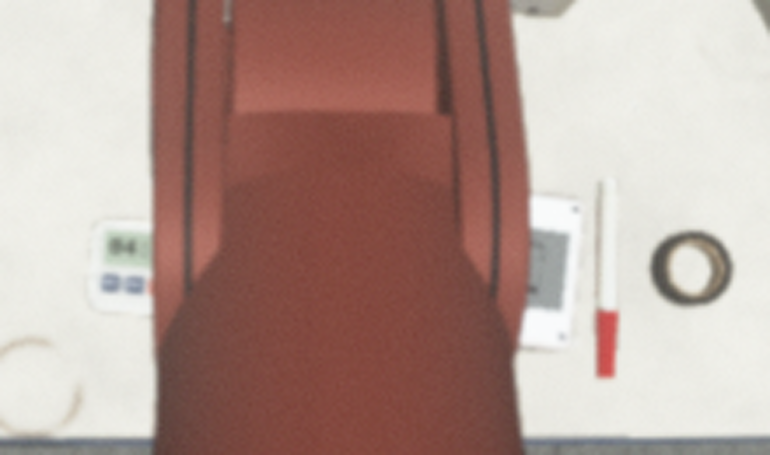

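```bash
python3 - <<'E'
from h import *
c=cams.get_calibration('scene');T=np.linalg.inv(c['cam_to_world'])
print(cv2.projectPoints(np.array([[.5199,-.0879,.1504],[.5185,-.0907,.074]]),cv2.Rodrigues(T[:3,:3])[0],T[:3,3],c['camera_matrix'],c['D'])[0])
cv2.imwrite('pics/s2.png',cams.grab_frame('scene')[:,:,::-1])
E
```

```text
[[[251.88035745 176.65264658]]

 [[253.91250469 211.04042724]]]
```

View pics/s2.png

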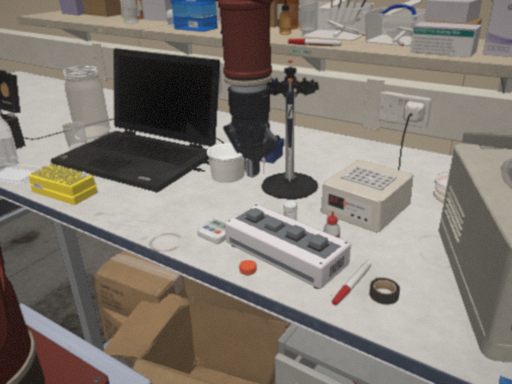

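```bash
python3 -m handwheel '[[30,-1,2,0,0,0,0],[30,0,0,0,0,0,0],[0,0,0,0,0,0,0]]';python3 -c "
from h import *
to([.5185,-.0907,.082])"
```

```text
time_s: 3.08
eef_pos: [0.5258, -0.0921, 0.1076]
eef_rot: [1.316, 1.12, -1.297]
force: [0.2, 1.0, 0.7]
width: -0.002
3.075 pos [ 0.5258 -0.0921  0.1076] F [0.19 0.99 0.68] w -0.0
[[ 0.021  0.99  -0.139]
 [-0.007 -0.139 -0.99 ]
 [-1.     0.022  0.004]]
tool shift mm [25.4 -8.  -0.5]
turn [-0.005  0.004 -0.022]
```

```bash
python3 -m handwheel '[[6,-7,0,-0.005,0.004,-0.022,0],[6,0,0,0,0,0,0],[0,0,0,0,0,0,0]]';python3 -c "
from h import *
to([.5185,-.0907,.082])"
```

```text
time_s: 3.45
eef_pos: [0.521, -0.0918, 0.0991]
eef_rot: [1.309, 1.139, -1.305]
force: [-0.9, -0.2, 0.2]
width: -0.002
3.45 pos [ 0.521  -0.0918  0.0991] F [-0.88 -0.2   0.22] w -0.0
[[ 0.004  0.991 -0.134]
 [-0.001 -0.134 -0.991]
 [-1.     0.004  0.001]]
tool shift mm [17.1 -2.7 -0.7]
turn [-0.     0.001 -0.004]
```

```bash
python3 -m handwheel '[[7,-2,-1,0,0,-0.004,0],[5,0,0,0,0,0,0],[0,0,0,0,0,0,0]]';python3 -c "
from h import *
to([.5185,-.0907,.082])"
```

```text
time_s: 3.82
eef_pos: [0.5193, -0.0904, 0.0868]
eef_rot: [1.307, 1.142, -1.308]
force: [-0.1, 0.9, 0.0]
width: -0.0
3.825 pos [ 0.5193 -0.0904  0.0868] F [-0.11  0.92  0.02] w -0.0
[[ 0.     0.991 -0.134]
 [-0.001 -0.134 -0.991]
 [-1.     0.     0.001]]
tool shift mm [ 4.8 -0.8  0.4]
turn [-0.     0.001 -0.   ]
```

```bash
for i in 1 ; do python3 -m handwheel '[[3,0,0,0,0,0,0],[0,0,0,0,0,0,0]]';python3 -m handwheel '[[1.5,0,0,0,0,0,0]]'; python3 -m handwheel '[[0,0,0,0,0,0,0]]';done
```

```text
time_s: 4.08
eef_pos: [0.5193, -0.0904, 0.0835]
eef_rot: [1.307, 1.142, -1.308]
force: [-0.1, 0.1, -0.2]
width: 0.002
time_s: 4.2
eef_pos: [0.5195, -0.0903, 0.0821]
eef_rot: [1.307, 1.142, -1.307]
force: [0.7, 1.3, 5.5]
width: -0.004
time_s: 4.32
eef_pos: [0.5196, -0.0904, 0.0822]
eef_rot: [1.307, 1.142, -1.307]
force: [0.1, 0.6, 0.6]
width: -0.002
```

```bash
python3 -m handwheel '[[1.5,0,0,0,0,0,0]]'; python3 -m handwheel '[[0,0,0,0,0,0,0]]'
```

```text
time_s: 4.45
eef_pos: [0.5196, -0.0904, 0.081]
eef_rot: [1.307, 1.141, -1.307]
force: [-1.8, 0.5, 4.7]
width: 0.002
time_s: 4.58
eef_pos: [0.5196, -0.0904, 0.0811]
eef_rot: [1.307, 1.141, -1.307]
force: [-1.7, 0.6, 4.9]
width: -0.003
```

Key 1 gives at 74 mm, so it is up. On to key 2.

```bash
python3 -m handwheel '[[-15,0,0,0,0,0,0],[0,0,27,0,0,0,0],[0,0,27,0,0,0,0],[0,0,0,0,0,0,0]]';python3 -c "
from h import *
to([.5115,-.1422,.082])"
```

```text
time_s: 5.08
eef_pos: [0.5133, -0.145, 0.0995]
eef_rot: [1.307, 1.14, -1.304]
force: [0.2, -0.0, 0.3]
width: 0.0
5.075 pos [ 0.5133 -0.145   0.0995] F [ 0.17 -0.    0.25] w 0.0
[[ 0.003  0.991 -0.132]
 [-0.002 -0.132 -0.991]
 [-1.     0.003  0.001]]
tool shift mm [17.5 -2.2 -2.5]
turn [ 0.001  0.001 -0.003]
```

```bash
python3 -m handwheel '[[7,-2,-2.5,0,0,-0.003,0],[5,0,0,0,0,0,0],[0,0,0,0,0,0,0]]';python3 -m handwheel '[[2,0,0,0,0,0,0]]';python3 -m handwheel '[[0,0,0,0,0,0,0]]'
```

```text
time_s: 5.45
eef_pos: [0.512, -0.1398, 0.0873]
eef_rot: [1.305, 1.144, -1.304]
force: [-0.0, -0.1, -0.6]
width: 0.001
time_s: 5.58
eef_pos: [0.5122, -0.1393, 0.0853]
eef_rot: [1.304, 1.144, -1.304]
force: [-0.4, -0.2, -0.1]
width: 0.002
time_s: 5.7
eef_pos: [0.5121, -0.139, 0.0851]
eef_rot: [1.304, 1.145, -1.303]
force: [0.1, -0.3, 0.6]
width: -0.002
```

```bash
python3 -m handwheel '[[2,0,2.5,0,0,0,0]]';python3 -m handwheel '[[1.5,0,0,0,0,0,0]]';python3 -m handwheel '[[1,0,0,0,0,0,0]]';python3 -m handwheel '[[0,0,0,0,0,0,0]]'
```

```text
time_s: 5.82
eef_pos: [0.512, -0.1414, 0.0832]
eef_rot: [1.304, 1.145, -1.303]
force: [0.5, -0.1, -0.0]
width: 0.0
time_s: 5.95
eef_pos: [0.5119, -0.1417, 0.0816]
eef_rot: [1.304, 1.145, -1.303]
force: [-0.2, 0.6, 0.1]
width: -0.001
time_s: 6.08
eef_pos: [0.5119, -0.1418, 0.0805]
eef_rot: [1.304, 1.145, -1.303]
force: [0.0, 0.6, -0.0]
width: -0.001
time_s: 6.2
eef_pos: [0.5119, -0.1418, 0.0804]
eef_rot: [1.304, 1.145, -1.304]
force: [-0.6, -0.1, -0.0]
width: -0.006
```

```bash
python3 -m handwheel '[[1.5,0,0,0,0,0,0]]';python3 -m handwheel '[[1,0,0,0,0,0,0]]';python3 -m handwheel '[[0,0,0,0,0,0,0]]'
```

```text
time_s: 6.32
eef_pos: [0.512, -0.1418, 0.079]
eef_rot: [1.304, 1.144, -1.303]
force: [-0.2, -1.0, -1.4]
width: 0.003
time_s: 6.45
eef_pos: [0.5119, -0.1418, 0.0779]
eef_rot: [1.304, 1.144, -1.303]
force: [-0.7, -0.6, 1.9]
width: 0.002
time_s: 6.58
eef_pos: [0.512, -0.1418, 0.0779]
eef_rot: [1.304, 1.144, -1.303]
force: [-1.0, 0.3, 1.4]
width: 0.002
```

```bash
python3 -m handwheel '[[0.4,0,0,0,0,0,0]]';python3 -m handwheel '[[0.3,0,0,0,0,0,0]]';python3 -m handwheel '[[0,0,0,0,0,0,0]]'
```

```text
time_s: 6.7
eef_pos: [0.512, -0.1418, 0.0776]
eef_rot: [1.304, 1.144, -1.303]
force: [-1.7, 0.3, 3.4]
width: 0.001
time_s: 6.82
eef_pos: [0.512, -0.1418, 0.0775]
eef_rot: [1.304, 1.144, -1.303]
force: [-2.5, -0.4, 5.0]
width: 0.003
time_s: 6.95
eef_pos: [0.512, -0.1418, 0.0776]
eef_rot: [1.304, 1.144, -1.303]
force: [-1.7, 0.7, 3.1]
width: -0.001
```

Key 2 first touches at 70 mm and doesn't give, so it is the latched one. Next is key 3.

```bash
python3 -m handwheel '[[-19,0,0,0,0,0,0],[0,0,26,0,0,0,0],[0,0,26,0,0,0,0],[0,0,0,0,0,0,0]]';python3 -c "
from h import *
to([.5045,-.1938,.082])"
```

```text
time_s: 7.45
eef_pos: [0.5054, -0.1942, 0.0966]
eef_rot: [1.304, 1.145, -1.302]
force: [0.0, 0.6, -0.5]
width: 0.0
7.45 pos [ 0.5054 -0.1942  0.0966] F [ 0.05  0.65 -0.51] w 0.0
[[ 0.001  0.992 -0.128]
 [-0.    -0.128 -0.992]
 [-1.     0.001  0.   ]]
tool shift mm [14.6 -0.9 -0.3]
turn [ 0.006  0.    -0.001]
```

```bash
python3 -m handwheel '[[6,-1,0,0.006,0,0,0],[4,0,0,0,0,0,0],[0,0,0,0,0,0,0]]';python3 -m handwheel '[[2,0,0,0,0,0,0]]';python3 -m handwheel '[[1.5,0,0,0,0,0,0]]';python3 -m handwheel '[[0,0,0,0,0,0,0]]'
```

```text
time_s: 7.82
eef_pos: [0.5045, -0.1914, 0.0853]
eef_rot: [1.307, 1.144, -1.305]
force: [0.5, 0.2, 1.0]
width: 0.0
time_s: 7.95
eef_pos: [0.5047, -0.1909, 0.0832]
eef_rot: [1.307, 1.145, -1.304]
force: [-0.3, -0.2, -0.5]
width: 0.001
time_s: 8.07
eef_pos: [0.5047, -0.1907, 0.0818]
eef_rot: [1.306, 1.145, -1.304]
force: [-1.8, 0.1, 4.6]
width: 0.003
time_s: 8.2
eef_pos: [0.5047, -0.1907, 0.0819]
eef_rot: [1.306, 1.145, -1.304]
force: [-1.2, 0.3, 4.1]
width: -0.0
```

Key 3 gives at 74 mm with about 4 N, so it is up. Next is key 4.

```bash
python3 -m handwheel '[[-15,0,0,0,0,0,0],[0,0,27,0,0,0,0],[0,0,27,0,0,0,0],[0,0,0,0,0,0,0]]';python3 -c "
from h import *
to([.4975,-.2453,.082])"
```

```text
time_s: 8.7
eef_pos: [0.499, -0.2456, 0.1009]
eef_rot: [1.306, 1.142, -1.301]
force: [-0.0, -0.2, -0.3]
width: 0.001
8.7 pos [ 0.499  -0.2456  0.1009] F [-0.05 -0.23 -0.3 ] w 0.0
[[ 0.004  0.992 -0.129]
 [-0.    -0.129 -0.992]
 [-1.     0.004 -0.   ]]
tool shift mm [18.9 -1.6 -0.1]
turn [ 0.004 -0.    -0.004]
```

```bash
python3 -m handwheel '[[8,-1.5,1,0.004,0,-0.004,0],[6,0,1,0,0,0,0],[0,0,0,0,0,0,0]]';python3 -m handwheel '[[2,0,0,0,0,0,0]]';python3 -m handwheel '[[1.5,0,0,0,0,0,0]]';python3 -m handwheel '[[0,0,0,0,0,0,0]]'
```

```text
time_s: 9.07
eef_pos: [0.4978, -0.2454, 0.0867]
eef_rot: [1.307, 1.144, -1.305]
force: [0.6, -0.6, -0.3]
width: 0.002
time_s: 9.2
eef_pos: [0.4981, -0.245, 0.0847]
eef_rot: [1.306, 1.145, -1.304]
force: [-0.4, 0.6, -0.1]
width: -0.003
time_s: 9.32
eef_pos: [0.4981, -0.2447, 0.0831]
eef_rot: [1.306, 1.145, -1.304]
force: [-0.1, -0.3, -0.7]
width: -0.001
time_s: 9.45
eef_pos: [0.4981, -0.2445, 0.083]
eef_rot: [1.306, 1.146, -1.304]
force: [-0.1, -0.6, 0.1]
width: -0.0
```

```bash
python3 -m handwheel '[[1.5,0,0,0,0,0,0]]';python3 -m handwheel '[[0.8,0,0,0,0,0,0]]';python3 -m handwheel '[[0,0,0,0,0,0,0]]'
```

```text
time_s: 9.57
eef_pos: [0.4983, -0.2446, 0.0817]
eef_rot: [1.306, 1.145, -1.304]
force: [-0.7, 0.2, 4.9]
width: 0.003
time_s: 9.7
eef_pos: [0.4983, -0.2446, 0.0812]
eef_rot: [1.306, 1.145, -1.304]
force: [-2.3, 1.0, 4.4]
width: 0.002
time_s: 9.82
eef_pos: [0.4983, -0.2445, 0.0813]
eef_rot: [1.306, 1.145, -1.304]
force: [-2.0, 0.6, 3.8]
width: -0.0
```

Key 4 is up too. All four have been tapped, so I go back to key 2 and press it.

```bash
python3 -m handwheel '[[-15,0,0,0,0,0,0],[0,0,-35,0,0,0,0],[0,0,-35,0,0,0,0],[0,0,-34,0,0,0,0],[0,0,0,0,0,0,0]]';python3 -c "
from h import *
to([.5115,-.1422,.078])"
```

```text
time_s: 10.45
eef_pos: [0.5137, -0.1396, 0.1008]
eef_rot: [1.308, 1.14, -1.302]
force: [-0.7, -0.8, 0.6]
width: -0.002
10.45 pos [ 0.5137 -0.1396  0.1008] F [-0.7  -0.82  0.57] w -0.0
[[ 0.005  0.991 -0.132]
 [-0.    -0.132 -0.991]
 [-1.     0.005 -0.001]]
tool shift mm [22.8 -2.   2.9]
turn [ 0.002 -0.001 -0.005]
```

```bash
python3 -m handwheel '[[10,-2,2.5,0.002,0,-0.005,0],[8,0,0,0,0,0,0],[0,0,0,0,0,0,0]]';python3 -m handwheel '[[2,0,0,0,0,0,0],[2,0,0,0,0,0,0]]';python3 -c "
from h import *
to([.5115,-.1422,.071])"
```

```text
time_s: 10.82
eef_pos: [0.511, -0.1445, 0.0821]
eef_rot: [1.309, 1.141, -1.31]
force: [-0.5, -0.3, -0.1]
width: 0.001
time_s: 11.08
eef_pos: [0.5109, -0.1454, 0.0778]
eef_rot: [1.31, 1.14, -1.311]
force: [-0.5, 0.6, 4.3]
width: 0.001
11.075 pos [ 0.5109 -0.1454  0.0778] F [-0.51  0.56  4.29] w 0.0
[[-0.001  0.99  -0.138]
 [-0.    -0.138 -0.99 ]
 [-1.    -0.001  0.001]]
tool shift mm [ 6.8  0.2 -3.3]
turn [-0.005  0.001  0.001]
```

```bash
python3 -m handwheel '[[2,0,0,0,0,0,0]]';python3 -m handwheel '[[2,0,0,0,0,0,0]]';python3 -m handwheel '[[2,0,0,0,0,0,0]]';python3 -m handwheel '[[1.3,0,0,0,0,0,0]]'
```

```text
time_s: 11.2
eef_pos: [0.5109, -0.1454, 0.0761]
eef_rot: [1.31, 1.14, -1.311]
force: [-2.5, 1.8, 6.4]
width: -0.002
time_s: 11.32
eef_pos: [0.5109, -0.1454, 0.0745]
eef_rot: [1.31, 1.14, -1.312]
force: [-3.5, 1.9, 8.1]
width: 0.002
time_s: 11.45
eef_pos: [0.5109, -0.1454, 0.0731]
eef_rot: [1.31, 1.14, -1.312]
force: [-3.8, 1.4, 7.4]
width: -0.002
time_s: 11.58
eef_pos: [0.5109, -0.1454, 0.0723]
eef_rot: [1.31, 1.14, -1.312]
force: [-2.7, 0.3, 7.2]
width: 0.001
```

```bash
python3 -m handwheel '[[1.2,0,0,0,0,0,0]]';python3 -m handwheel '[[0.8,0,0,0,0,0,0]]';python3 -m handwheel '[[0,0,0,0,0,0,0]]'
```

```text
time_s: 11.7
eef_pos: [0.5109, -0.1454, 0.0717]
eef_rot: [1.309, 1.14, -1.312]
force: [-3.3, 0.6, 8.1]
width: 0.001
time_s: 11.82
eef_pos: [0.5109, -0.1454, 0.0715]
eef_rot: [1.309, 1.14, -1.312]
force: [-4.2, 1.3, 8.0]
width: 0.004
time_s: 11.95
eef_pos: [0.5109, -0.1454, 0.0721]
eef_rot: [1.309, 1.139, -1.312]
force: [-3.4, 0.9, 7.7]
width: 0.001
```

```bash
python3 -m handwheel '[[2.5,0,0,0,0,0,0]]';python3 -m handwheel '[[2.5,0,0,0,0,0,0]]'
```

```text
time_s: 12.08
eef_pos: [0.5109, -0.1454, 0.0703]
eef_rot: [1.309, 1.139, -1.313]
force: [-4.4, 1.5, 9.2]
width: 0.003
time_s: 12.2
eef_pos: [0.5111, -0.1454, 0.0699]
eef_rot: [1.308, 1.139, -1.313]
force: [-15.9, 3.4, 39.6]
width: 0.002
```

It reached the hard stop at 40 N, under the 60 N limit. Letting go now.

```bash
python3 -m handwheel '[[-8,0,0,0,0,0,0],[-30,0,0,0,0,0,0],[-50,0,0,0,0,0,0],[-50,0,0,0,0,0,0],[0,0,0,0,0,0,0]]';python3 - <<'E'
from h import *
st()
im=cams.grab_frame('scene');cv2.imwrite('pics/s3.png',cv2.resize(im[150:330,160:420,::-1],None,fx=3,fy=3,interpolation=2))
E
```

```text
time_s: 12.82
eef_pos: [0.5113, -0.1448, 0.2129]
eef_rot: [1.308, 1.138, -1.312]
force: [1.1, -0.6, -0.9]
width: 0.001
12.825 pos [ 0.5113 -0.1448  0.2129] F [ 1.1  -0.62 -0.92] w 0.0
[[-0.     0.99  -0.138]
 [-0.004 -0.138 -0.99 ]
 [-1.     0.     0.004]]
```

View pics/s3.png

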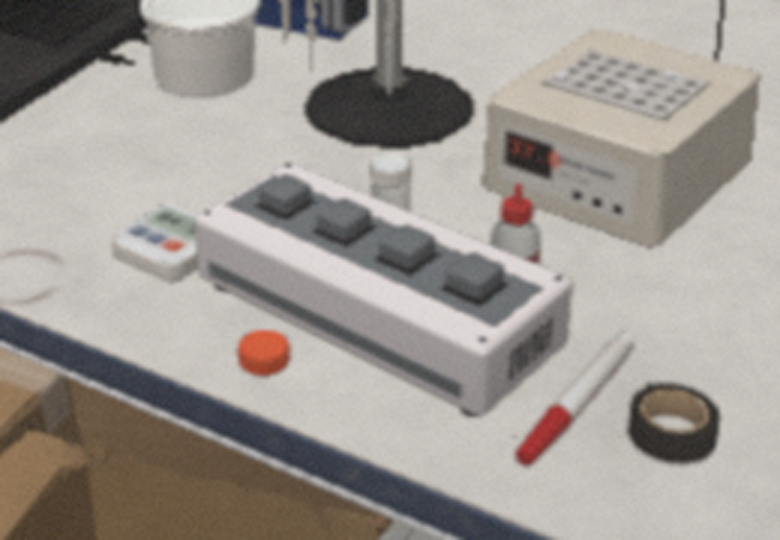

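The crop shows key 2 (345,218) standing as high as the other three. The timer, vial, bottle, orange cap, pen and tape are where they were, and the arm is well above everything.

```bash
python3 -m handwheel '[[0,0,0,0,0,0,0],[0,0,0,0,0,0,0]]'; python3 -c "
from station import env
print(env.sign_off())"
```

```text
time_s: 13.12
eef_pos: [0.509, -0.1445, 0.2083]
eef_rot: [1.306, 1.144, -1.317]
force: [1.3, 0.2, -0.4]
width: 0.002
the job is handed in; nothing more can be done
None
```

I tapped keys 1 to 4 from left to right. Keys 1, 3 and 4 touched at 74 mm and gave about 1 mm or less at 4–5.5 N, so they were up. Key 2 touched at 70 mm and did not give at 3–5 N, so it was the latched one.

I pressed key 2 to its stop. The last step hit the hard stop at about 40 N, firmer than I meant but under the 60 N limit. Then I let go.

The last picture shows key 2 level with the other three and the small things where they were. I did not feel key 2 again after releasing it, so that check is by eye only. The gripper finished at z of about 0.21 m, touching nothing. I handed in at 13.1 s, and the hand-in reported no verdict.

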